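Weigh pillar castings by hand and rack the full ones for spraying

TASK

Some of the pillar castings on the board have come out underfilled. Lift each of the two bare castings just clear of the board (a centimetre or two), hold it still for about a second to feel its weight, then seat it upright and fully home in a free nest: 300 g and over go in the plain spray rack, anything lighter in the rework rack with the steel hoop. Handle one at a time, grip, set down and press gently as they are brittle, and leave everything else on the table where it is.

Things in the scene. Friction and masses are not known exactly. Their poses are not given: they have to be found in the camera images.
- casting_a: unpainted tan pitted resin casting, a plain upright cylinder 50 mm across and 95 mm tall, standing on the board; origin at the centre of its underside, z up along it. Its mass cannot be seen: anything from 120 to 450 g, each its own. Brittle: never squeeze with more than 35 N per finger (15 N holds it well) or press down with more than 25 N
- casting_b: unpainted tan pitted resin casting, a plain upright cylinder 50 mm across and 95 mm tall, standing on the board; origin at the centre of its underside, z up along it. Its mass cannot be seen: anything from 120 to 450 g, each its own. Brittle: never squeeze with more than 35 N per finger (15 N holds it well) or press down with more than 25 N
- cure_board: fixed plywood board 110 x 220 mm, 18 mm thick, on which the castings stand, one towards each end of its long (y) axis; origin at the centre of its underside
- spray_rack: fixed aluminium block 90 x 230 mm, 25 mm high, two round nests on its long (y) axis, 50 mm either side of the middle; origin at the centre of its underside. A seated casting's underside is 10 mm above the table. For castings of 300 g and over. It has no hoop; on either side of the table
- rework_rack: fixed aluminium block 90 x 230 mm, 25 mm high, two round nests on its long (y) axis, 50 mm either side of the middle; origin at the centre of its underside. A seated casting's underside is 10 mm above the table. For castings under 300 g. Told by a 12 mm thick steel hoop, 72 mm wide and 61 mm high over the table, standing across it at its +y end, 103 mm from the middle; on either side of the table
- spray_rack_hole0 (a point): centre of a nest's mouth, at the rack's top face, 25 mm above the table; nest 53 mm across, 15 mm deep, 2 mm chamfer; z up. Nest on the -y half of the spray rack
- spray_rack_hole1 (a point): centre of a nest's mouth, at the rack's top face, 25 mm above the table; nest 53 mm across, 15 mm deep, 2 mm chamfer; z up. Nest on the +y half of the spray rack
- rework_rack_hole0 (a point): centre of a nest's mouth, at the rack's top face, 25 mm above the table; nest 53 mm across, 15 mm deep, 2 mm chamfer; z up. Nest on the -y half of the rework rack
- rework_rack_hole1 (a point): centre of a nest's mouth, at the rack's top face, 25 mm above the table; nest 53 mm across, 15 mm deep, 2 mm chamfer; z up. Nest on the +y half of the rework rack
- tape_roll: roll of masking tape lying flat, 90 mm across, 25 mm high; loose bystander, origin under its middle
- mixing_cup: white open plastic cup, 70 mm across, 80 mm high; loose bystander, origin under its middle
- hardener_jar: capped amber glass jar, 60 mm across, 85 mm high; loose bystander, origin under its middle
- paint_brush: paint brush lying flat, about 30 mm high at most; loose bystander, origin under its middle
- finished_piece: already painted black and bronze pillar, 50 mm across, 95 mm tall, standing on the table: not one to be sorted; loose bystander, origin under its middle
- spray_gun: spray gun lying on its side with a white cup, about 185 x 170 mm, 65 mm high; loose bystander, origin under its middle
- sanding_block: cork sanding block 70 x 45 x 28 mm; loose bystander, origin under its middle
Things that resemble listed ones, but are neither listed nor needed, are in the scene too. Leave any blue or purple look-alike of the casting_a alone.

How it is judged (in metres and radians):
On the way, in this order (a step that is already met when the one before it is completed fails the run):
1. one casting is held still just clear of the board (underside 3 to 45 mm above it) (((z of casting_a in the frame of cure_board between 0.021 and 0.063 m and contact force between casting_a and cure_board below 0.05 N and horizontal distance between casting_a and cure_board below 0.12 m and contact force between the fingers and casting_a above 0.5 N and linear speed of casting_a below 0.02 m/s) or (z of casting_b in the frame of cure_board between 0.021 and 0.063 m and contact force between casting_b and cure_board below 0.05 N and horizontal distance between casting_b and cure_board below 0.12 m and contact force between the fingers and casting_b above 0.5 N and linear speed of casting_b below 0.02 m/s))), for 0.4 s.
2. that or the other casting is seated in a nest of the rack that suits its weight, and let go ((((horizontal distance between casting_a and spray_rack_hole0 below 0.004 m and z of casting_a in the frame of spray_rack below 0.013 m and angle between casting_a's own z axis and vertical below 0.08 rad and contact force between the fingers and casting_a below 0.1 N and linear speed of casting_a below 0.02 m/s and contact force between casting_a and spray_rack above 2.55 N) or (horizontal distance between casting_a and spray_rack_hole1 below 0.004 m and z of casting_a in the frame of spray_rack below 0.013 m and angle between casting_a's own z axis and vertical below 0.08 rad and contact force between the fingers and casting_a below 0.1 N and linear speed of casting_a below 0.02 m/s and contact force between casting_a and spray_rack above 2.55 N) or (horizontal distance between casting_a and rework_rack_hole0 below 0.004 m and z of casting_a in the frame of rework_rack below 0.013 m and angle between casting_a's own z axis and vertical below 0.08 rad and contact force between the fingers and casting_a below 0.1 N and linear speed of casting_a below 0.02 m/s and contact force between casting_a and rework_rack between 0.6 and 3.33 N) or (horizontal distance between casting_a and rework_rack_hole1 below 0.004 m and z of casting_a in the frame of rework_rack below 0.013 m and angle between casting_a's own z axis and vertical below 0.08 rad and contact force between the fingers and casting_a below 0.1 N and linear speed of casting_a below 0.02 m/s and contact force between casting_a and rework_rack between 0.6 and 3.33 N)) or ((horizontal distance between casting_b and spray_rack_hole0 below 0.004 m and z of casting_b in the frame of spray_rack below 0.013 m and angle between casting_b's own z axis and vertical below 0.08 rad and contact force between the fingers and casting_b below 0.1 N and linear speed of casting_b below 0.02 m/s and contact force between casting_b and spray_rack above 2.55 N) or (horizontal distance between casting_b and spray_rack_hole1 below 0.004 m and z of casting_b in the frame of spray_rack below 0.013 m and angle between casting_b's own z axis and vertical below 0.08 rad and contact force between the fingers and casting_b below 0.1 N and linear speed of casting_b below 0.02 m/s and contact force between casting_b and spray_rack above 2.55 N) or (horizontal distance between casting_b and rework_rack_hole0 below 0.004 m and z of casting_b in the frame of rework_rack below 0.013 m and angle between casting_b's own z axis and vertical below 0.08 rad and contact force between the fingers and casting_b below 0.1 N and linear speed of casting_b below 0.02 m/s and contact force between casting_b and rework_rack between 0.6 and 3.33 N) or (horizontal distance between casting_b and rework_rack_hole1 below 0.004 m and z of casting_b in the frame of rework_rack below 0.013 m and angle between casting_b's own z axis and vertical below 0.08 rad and contact force between the fingers and casting_b below 0.1 N and linear speed of casting_b below 0.02 m/s and contact force between casting_b and rework_rack between 0.6 and 3.33 N)))), for 0.2 s.
3. with one casting racked, the other is held still just clear of the board (underside 3 to 45 mm above it) (((((horizontal distance between casting_a and spray_rack_hole0 below 0.004 m and z of casting_a in the frame of spray_rack below 0.013 m and angle between casting_a's own z axis and vertical below 0.08 rad and contact force between the fingers and casting_a below 0.1 N and linear speed of casting_a below 0.02 m/s and contact force between casting_a and spray_rack above 2.55 N) or (horizontal distance between casting_a and spray_rack_hole1 below 0.004 m and z of casting_a in the frame of spray_rack below 0.013 m and angle between casting_a's own z axis and vertical below 0.08 rad and contact force between the fingers and casting_a below 0.1 N and linear speed of casting_a below 0.02 m/s and contact force between casting_a and spray_rack above 2.55 N) or (horizontal distance between casting_a and rework_rack_hole0 below 0.004 m and z of casting_a in the frame of rework_rack below 0.013 m and angle between casting_a's own z axis and vertical below 0.08 rad and contact force between the fingers and casting_a below 0.1 N and linear speed of casting_a below 0.02 m/s and contact force between casting_a and rework_rack between 0.6 and 3.33 N) or (horizontal distance between casting_a and rework_rack_hole1 below 0.004 m and z of casting_a in the frame of rework_rack below 0.013 m and angle between casting_a's own z axis and vertical below 0.08 rad and contact force between the fingers and casting_a below 0.1 N and linear speed of casting_a below 0.02 m/s and contact force between casting_a and rework_rack between 0.6 and 3.33 N)) and (z of casting_b in the frame of cure_board between 0.021 and 0.063 m and contact force between casting_b and cure_board below 0.05 N and horizontal distance between casting_b and cure_board below 0.12 m and contact force between the fingers and casting_b above 0.5 N and linear speed of casting_b below 0.02 m/s)) or (((horizontal distance between casting_b and spray_rack_hole0 below 0.004 m and z of casting_b in the frame of spray_rack below 0.013 m and angle between casting_b's own z axis and vertical below 0.08 rad and contact force between the fingers and casting_b below 0.1 N and linear speed of casting_b below 0.02 m/s and contact force between casting_b and spray_rack above 2.55 N) or (horizontal distance between casting_b and spray_rack_hole1 below 0.004 m and z of casting_b in the frame of spray_rack below 0.013 m and angle between casting_b's own z axis and vertical below 0.08 rad and contact force between the fingers and casting_b below 0.1 N and linear speed of casting_b below 0.02 m/s and contact force between casting_b and spray_rack above 2.55 N) or (horizontal distance between casting_b and rework_rack_hole0 below 0.004 m and z of casting_b in the frame of rework_rack below 0.013 m and angle between casting_b's own z axis and vertical below 0.08 rad and contact force between the fingers and casting_b below 0.1 N and linear speed of casting_b below 0.02 m/s and contact force between casting_b and rework_rack between 0.6 and 3.33 N) or (horizontal distance between casting_b and rework_rack_hole1 below 0.004 m and z of casting_b in the frame of rework_rack below 0.013 m and angle between casting_b's own z axis and vertical below 0.08 rad and contact force between the fingers and casting_b below 0.1 N and linear speed of casting_b below 0.02 m/s and contact force between casting_b and rework_rack between 0.6 and 3.33 N)) and (z of casting_a in the frame of cure_board between 0.021 and 0.063 m and contact force between casting_a and cure_board below 0.05 N and horizontal distance between casting_a and cure_board below 0.12 m and contact force between the fingers and casting_a above 0.5 N and linear speed of casting_a below 0.02 m/s)))), for 0.4 s.
At the end, for the whole second after the job is handed in: Both castings stand upright (within 0.08 rad), released and at rest, in nests (centre within 4 mm of the nest's, underside at most 3 mm off the nest floor): each of 340 g or more in the spray rack, each under 260 g in the rework rack with the hoop; between 260 and 340 g either rack counts (((horizontal distance between casting_a and spray_rack_hole0 below 0.004 m and z of casting_a in the frame of spray_rack below 0.013 m and angle between casting_a's own z axis and vertical below 0.08 rad and contact force between the fingers and casting_a below 0.1 N and linear speed of casting_a below 0.02 m/s and contact force between casting_a and spray_rack above 2.55 N) or (horizontal distance between casting_a and spray_rack_hole1 below 0.004 m and z of casting_a in the frame of spray_rack below 0.013 m and angle between casting_a's own z axis and vertical below 0.08 rad and contact force between the fingers and casting_a below 0.1 N and linear speed of casting_a below 0.02 m/s and contact force between casting_a and spray_rack above 2.55 N) or (horizontal distance between casting_a and rework_rack_hole0 below 0.004 m and z of casting_a in the frame of rework_rack below 0.013 m and angle between casting_a's own z axis and vertical below 0.08 rad and contact force between the fingers and casting_a below 0.1 N and linear speed of casting_a below 0.02 m/s and contact force between casting_a and rework_rack between 0.6 and 3.33 N) or (horizontal distance between casting_a and rework_rack_hole1 below 0.004 m and z of casting_a in the frame of rework_rack below 0.013 m and angle between casting_a's own z axis and vertical below 0.08 rad and contact force between the fingers and casting_a below 0.1 N and linear speed of casting_a below 0.02 m/s and contact force between casting_a and rework_rack between 0.6 and 3.33 N)) and ((horizontal distance between casting_b and spray_rack_hole0 below 0.004 m and z of casting_b in the frame of spray_rack below 0.013 m and angle between casting_b's own z axis and vertical below 0.08 rad and contact force between the fingers and casting_b below 0.1 N and linear speed of casting_b below 0.02 m/s and contact force between casting_b and spray_rack above 2.55 N) or (horizontal distance between casting_b and spray_rack_hole1 below 0.004 m and z of casting_b in the frame of spray_rack below 0.013 m and angle between casting_b's own z axis and vertical below 0.08 rad and contact force between the fingers and casting_b below 0.1 N and linear speed of casting_b below 0.02 m/s and contact force between casting_b and spray_rack above 2.55 N) or (horizontal distance between casting_b and rework_rack_hole0 below 0.004 m and z of casting_b in the frame of rework_rack below 0.013 m and angle between casting_b's own z axis and vertical below 0.08 rad and contact force between the fingers and casting_b below 0.1 N and linear speed of casting_b below 0.02 m/s and contact force between casting_b and rework_rack between 0.6 and 3.33 N) or (horizontal distance between casting_b and rework_rack_hole1 below 0.004 m and z of casting_b in the frame of rework_rack below 0.013 m and angle between casting_b's own z axis and vertical below 0.08 rad and contact force between the fingers and casting_b below 0.1 N and linear speed of casting_b below 0.02 m/s and contact force between casting_b and rework_rack between 0.6 and 3.33 N))); the robot touches nothing.
It fails at once if a casting is squeezed with more than 40 N per finger (contact force between the fingers and casting_a above 80 N or contact force between the fingers and casting_b above 80 N).
It fails at once if a casting is pressed or dropped on a rack or the board with more than 30 N (contact force between any of casting_a, casting_b and spray_rack above 30 N or contact force between any of casting_a, casting_b and rework_rack above 30 N or contact force between any of casting_a, casting_b and cure_board above 30 N).
It fails at once if a casting is tipped by more than 0.5 rad (angle between any of casting_a, casting_b's own z axis and vertical above 0.5 rad).
It fails at once if a bystander is moved more than 20 mm (distance of any of tape_roll, mixing_cup, hardener_jar, paint_brush, finished_piece, spray_gun, sanding_block from where it was at the start of the episode above 0.02 m).
It also fails if it takes over 67 s, if anything falls off the work surface, if the arm or the gripper's body presses on something with over 40 N, if the wrist force passes 120 N, or if a joint passes its speed limit or range.

ROBOT

A 6-joint arm with a two-finger parallel gripper is mounted at the origin on the work surface. World frame = base frame: x ahead of the robot, y to its left, z up, the work surface at z = 0. Lengths are in m, angles in degrees, forces in N, time in s.
With the tool pointing down it reaches from about 0.25 to 0.725 m from the base axis. Payload 9.7 kg.
Tool frame: the origin (TCP) lies midway between the tips of the shut fingers; the grasp point (between the pads) lies 19 mm behind it; z points along the fingers, y is the line along which they close (so a half turn about z gives the same grasp; the last joint's range is limited). The gripper opens to 85 mm and grips with 20 to 120 N. Pads are 22 mm wide; open, the fingers measure 114 mm over their backs; the gripper's body (76 mm by 85 mm) begins 54 mm behind the grasp point. The pads swing forward as they close: fully open they stand 13 mm farther back than shut.
Start: joints at [-63.827, 4.979, 10.078, 95.1, 0, 90], TCP at [0.243, -0.494, 0.231] pointing down, gripper open.
Joint ranges: [-179.16, 179.16], [-48.56, 103.87], [-65.8, 70.77], [-126.05, 130.52], [-82.76, 87.17], [-180, 180]. Speed limits (degrees/s): [127.2, 127.2, 147.25, 180, 180, 180].

INTERFACE

Orientations are given as [roll, pitch, yaw] about the fixed x, y, z axes, in that order (R = Rz(yaw) Ry(pitch) Rx(roll)).
In Python, from workcell import * gives the robot as it stands.
- The arm moves only by the tool servo_tool, never from a script. Its argument "moves" is a list of rows, each a list of 4 numbers: the shift along the world's x, y, z in shares of 100 cm (1.0 is 100 cm), then the turn about the world's z in normalised numbers (1 is pi rad). A call has 1 to 20 rows; each row is the pose to reach, as a shift and turn from the pose commanded when the call began; what a row does not reach only later rows make up. A row lasts 1/12 s, in which the tool goes at most 41.7 mm and 7.16 degrees, less where a joint would pass 70% of its speed; a pose out of reach is approached as far as the arm can. A shift or turn number past 1, either way, is cut back to 1. A call with a gripper value outside its range is refused whole. "claw" is the closure, from 0 (fully open) to 1 (shut), set as the call begins (left out, the last holds). The fingers move at their own pace and stop on an object; "force" is the grip in N (left out, the last holds). Time passes only in rows, so rows that repeat a pose let the fingers close. It gives the time, the measured TCP pose, the force, the opening and the grip force at its end, in the units of the state.
- get_obs(): the state, without advancing time (a new reading comes with each control period).
- camera(name): name is "side" or "top"; returns the picture (384x512x3 uint8, red, green, blue); there is no depth.
- get_calibration(name): a dict with "fx", "fy", "cx", "cy" (pixels), "k1" (the pictures are not rectified: a ray, as slopes to the right and down, at radius r is drawn at 1 + k1 r^2 times it, then the intrinsics apply), "rvec" (rotation vector, rad) and "tvec" (3), from world to camera coordinates, as OpenCV has them. Camera axes: x right, y down, z forward; pixel columns grow to the right and rows downward; lengths in m; the calibration is good to about 2 mm. A picture is of the moment at which its call begins. get_calibration takes no time and is no camera call.
- job_done(): hands the job in; it is judged then, once.
The state is a dict: "time": time; "q": joint angles; "qd": joint speeds; "joint_efforts": joint torques, N m; "ee_pos": TCP position; "tcp_rot": TCP orientation; "wrist_force": force on the tool from outside, world axes, zero at the start; "torque": the same for the moment, N m; "opening": finger opening in m; "grasp_force": force on a finger pad.
Only numpy, scipy, OpenCV 4.12 (cv2) and the standard library are available. Lean on these libraries where they do the work, as an engineer would, in place of code of your own. Each camera call takes 0.05 s, during which the arm holds its last target. There are 200 camera calls.

## Working session

There is one attempt and no reset: what is moved stays moved. The work goes in short steps, Python scripts to look and compute and a tool call to move; the robot and the scene stay as the last step left them, time stands still between calls to the robot, and variables do not carry over. Pictures are saved under pics/ and viewed, at most 10 in all, crops included, and the job is handed in when it is done.

Besides the shell and the picture viewer there is one more tool, called after ">>>" as name(argument=value, ...) on one line, values as JSON. servo_tool: Moves the arm, as the interface text tells. Its arguments: {"type":"object","properties":{"moves":{"type":"array","items":{"type":"array","items":{"type":"number"}}},"claw":{"type":"number"},"force":{"type":"number"}},"required":["moves"]}

```bash
mkdir -p pics; python3 - <<'E'
from workcell import *
import cv2,json
print(get_obs())
for n in("top","side"):
    im=camera(n); cv2.imwrite(f"pics/{n}0.png",cv2.resize(im[:,:,::-1],(800,600),interpolation=cv2.INTER_CUBIC)); cv2.imwrite(f"{n}0.png",im[:,:,::-1])
    print(n,get_calibration(n))
E
```

```text
{'time': 0.0, 'q': array([-6.38269685e+01,  5.01205099e+00,  1.00340205e+01,  9.50998911e+01,
        1.59478080e-03,  8.99997115e+01]), 'qd': array([ 0.06028607, -0.03561952,  0.00911663, -0.05167413, -0.01258508,
        0.0287866 ]), 'joint_efforts': array([ 1.61898765e-04, -5.20390749e+01,  4.64801109e+01,  1.63726998e-02,
        3.73672208e-05,  3.55830139e-05]), 'ee_pos': array([ 0.24250009, -0.4933934 ,  0.23057007]), 'tcp_rot': array([-1.79922078e+02, -1.59517168e-03,  2.61733179e+01]), 'wrist_force': array([ 0.36812828, -0.34480024,  0.1158897 ]), 'torque': array([-0.03535652, -0.00772545, -0.05644411]), 'grasp_force': 0.0, 'opening': 0.08547486030849141}
top {'fx': 353.41339129089255, 'fy': 353.41339129089255, 'cx': 258.8727667395374, 'cy': 196.81700860529423, 'k1': -0.016794863444568695, 'rvec': array([ 1.96450452, -2.24681378,  0.24067099]), 'tvec': array([0.06856157, 0.56140889, 0.89868118])}
side {'fx': 363.5500569997959, 'fy': 363.5500569997959, 'cx': 253.1772824479797, 'cy': 186.4546262053598, 'k1': -0.0832423996697782, 'rvec': array([ 0.52169324, -2.8014453 ,  1.02556124]), 'tvec': array([0.54866577, 0.19877968, 0.90462519])}
```

View pics/top0.png

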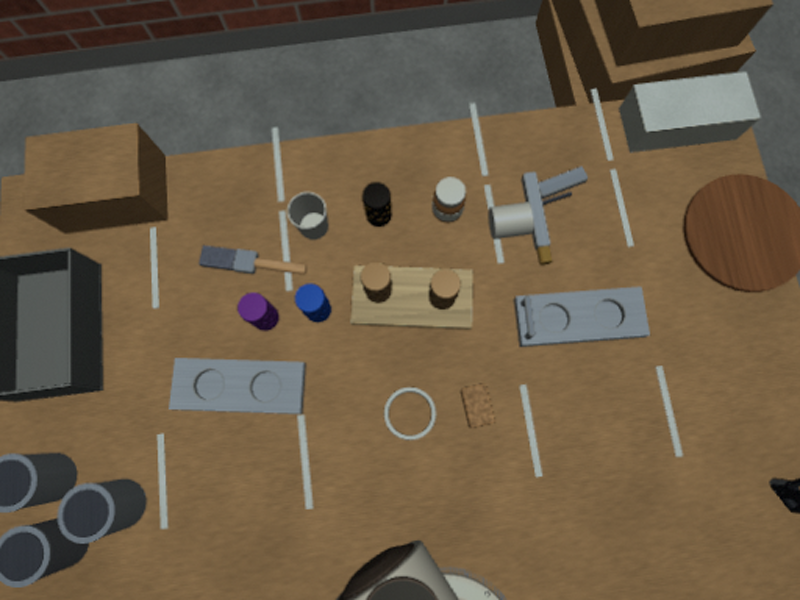

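View pics/side0.png

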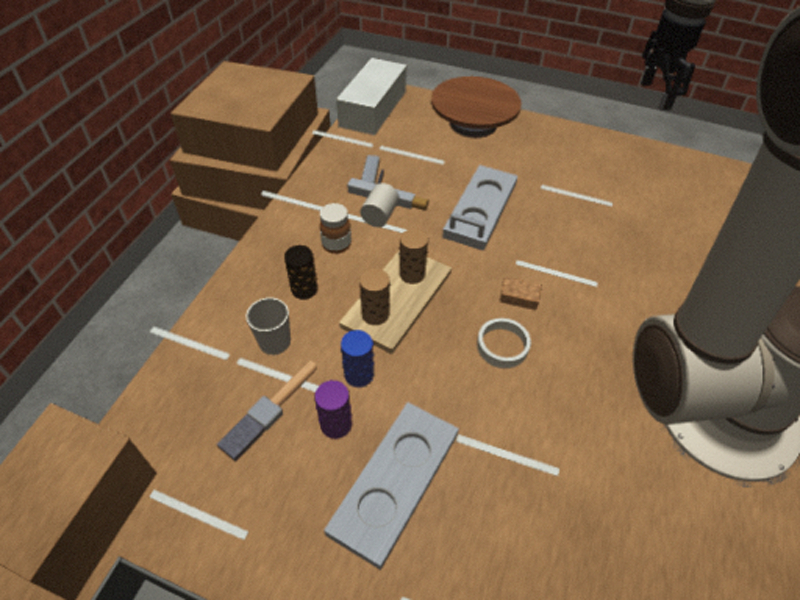

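Top view (800x600 px): the two tan castings stand on the board, with tops at (376,275) and (445,287). The look-alikes are blue (312,300), purple (257,308), the finished black piece (377,203) and the amber jar (449,200). The hooped rework rack is at (582,316) and the plain spray rack at (237,386). I choose the two tan cylinders on the board and will check them in a close crop.

```bash
python3 - <<'E'
import cv2,numpy as np
t=cv2.imread("top0.png"); s=cv2.imread("side0.png")
f=lambda im,x,y,w,h,k:cv2.resize(im[y:y+h,x:x+w],None,fx=k,fy=k,interpolation=cv2.INTER_CUBIC)
a=f(t,220,160,90,60,4.4); b=f(s,210,140,90,60,4.4); c=f(t,320,170,100,60,4); d=f(s,275,100,100,60,4)
o=np.zeros((540,800,3),np.uint8)
for im,x,y in((a,0,0),(b,400,0),(c,0,275),(d,400,275)): o[y:y+im.shape[0],x:x+im.shape[1]]=im[:,:400]
cv2.imwrite("pics/crop.png",o)
for n,im,P in(("t",t,[(241,174),(285,182),(241,187),(285,196),(235,200),(262,200),(390,210),(355,203),(150,255),(133,246),(260,225)]),("s",s,[(240,179),(264,155),(240,195),(300,135),(250,300),(270,185),(330,180)])):
    h=cv2.cvtColor(im,cv2.COLOR_BGR2HSV)
    print(n,[(p,h[p[1],p[0]].tolist()) for p in P])
E
```

```text
t [((241, 174), [17, 109, 148]), ((285, 182), [17, 103, 154]), ((241, 187), [18, 130, 43]), ((285, 196), [15, 128, 40]), ((235, 200), [22, 82, 147]), ((262, 200), [21, 82, 156]), ((390, 210), [100, 28, 136]), ((355, 203), [101, 35, 140]), ((150, 255), [101, 31, 142]), ((133, 246), [101, 31, 139]), ((260, 225), [17, 116, 125])]
s [((240, 179), [16, 127, 171]), ((264, 155), [16, 128, 171]), ((240, 195), [17, 133, 48]), ((300, 135), [23, 14, 75]), ((250, 300), [100, 13, 174]), ((270, 185), [19, 93, 187]), ((330, 180), [15, 125, 177])]
```

View pics/crop.png

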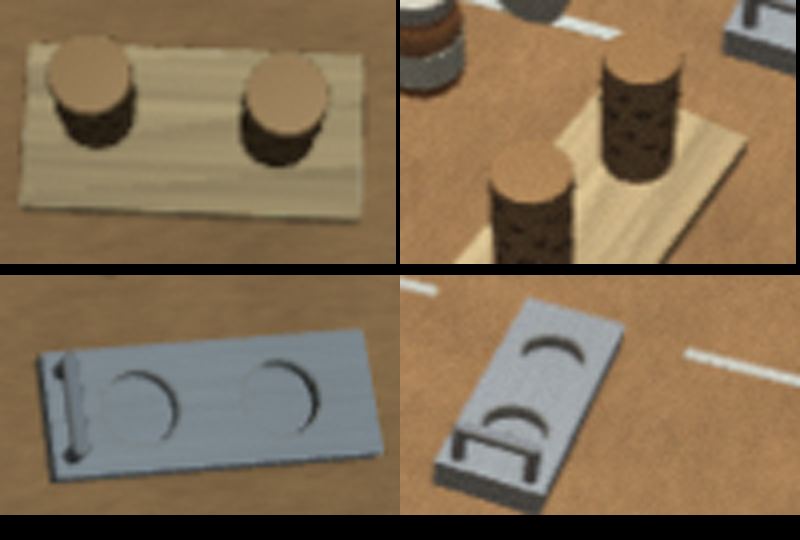

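The crop shows both castings tan and pitted on the plywood board, and the hoop on the right rack. Next I measure them in both views.

```bash
cat > h.py <<'E'
import cv2,numpy as np
from scipy.optimize import least_squares
from workcell import get_calibration
def ray(n,px):
    c=get_calibration(n); K=np.array([[c["fx"],0,c["cx"]],[0,c["fy"],c["cy"]],[0,0,1]])
    u=cv2.undistortPoints(np.asarray(px,float).reshape(-1,1,2),K,np.array([c["k1"],0,0,0,0])).reshape(-1,2)
    R=cv2.Rodrigues(c["rvec"])[0]; d=np.c_[u,np.ones(len(u))]@R
    return -R.T@c["tvec"],d
def plane(n,px,z):
    o,d=ray(n,px); return (o+d*((z-o[2])/d[:,2])[:,None])[:,:2]
def proj(n,P):
    c=get_calibration(n); K=np.array([[c["fx"],0,c["cx"]],[0,c["fy"],c["cy"]],[0,0,1]])
    return cv2.projectPoints(np.asarray(P,float).reshape(-1,1,3),c["rvec"],c["tvec"],K,np.array([c["k1"],0,0,0,0]))[0].reshape(-1,2)
K=4
def up(im): return cv2.resize(im,None,fx=K,fy=K,interpolation=cv2.INTER_CUBIC)
def low(p): return (np.asarray(p,float)+.5)/K-.5
def blobs(m,amin):
    n,l,s,c=cv2.connectedComponentsWithStats(m.astype(np.uint8))
    return [(l==i,s[i],low(c[i])) for i in range(1,n) if s[i][4]>=amin*K*K]
def cont(m):
    c=max(cv2.findContours(m.astype(np.uint8),cv2.RETR_EXTERNAL,cv2.CHAIN_APPROX_NONE)[0],key=cv2.contourArea)
    return low(c.reshape(-1,2))
E
python3 - <<'E'
from h import *
# racks
for n in("top","side"):
    im=up(cv2.imread(n+"0.png")); hsv=cv2.cvtColor(cv2.GaussianBlur(im,(0,0),2),cv2.COLOR_BGR2HSV)
    H,S,V=[hsv[...,i].astype(int) for i in range(3)]
    m=(S<65)&(V>(100 if n=="top" else 105))
    for b,st,c in blobs(m,500):
        p=cont(b); q=plane(n,p,.025)
        r=cv2.minAreaRect((q*1000).astype(np.float32))
        print(n,"rack?",c.round(),st[4]//16,"rect mm",np.round(r[0],1),np.round(r[1],1),round(r[2],1))
    d=(V<75)
    for b,st,c in blobs(d,150):
        print(n,"dark",c.round(),st[4]//16,(st[:4]//4).tolist())
    m=(S>95)&(H<20)&(V>100) if n=="top" else None
    if n=="top":
        w=np.zeros_like(m); w[160*K:215*K,225*K:303*K]=1
        for b,st,c in blobs(m&w,40):
            q=plane(n,cont(b),.113); print("tan",c,st[4]/16,(st[:4]/4),"circ",cv2.minEnclosingCircle((q*1000).astype(np.float32)))
E
```

```text
top rack? [446.  65.] 2327 rect mm [ 912.4 -637.1] [109.6 237. ] 0.1
top rack? [340. 131.] 1187 rect mm [ 731.2 -286.6] [200.6 150.8] 89.2
top rack? [373. 202.] 2496 rect mm [ 517.9 -322.7] [234.   92.9] 86.3
top rack? [156. 252.] 3118 rect mm [396.  301.4] [265.3 248.5] 80.6
top dark [148.  19.] 11417 [0, 0, 368, 68]
top dark [409.  54.] 2848 [353, 0, 130, 96]
top dark [430.  20.] 2506 [380, 0, 114, 42]
top dark [ 75. 127.] 1969 [17, 81, 89, 68]
top dark [241. 130.] 435 [232, 116, 18, 28]
top dark [195. 132.] 222 [186, 124, 20, 18]
top dark [285. 135.] 177 [277, 125, 19, 17]
top dark [450. 165.] 160 [437, 130, 43, 56]
top dark [ 35. 206.] 3473 [0, 159, 66, 98]
top dark [171. 204.] 173 [157, 192, 20, 19]
top dark [ 33. 305.] 769 [14, 290, 35, 35]
top dark [  8. 308.] 471 [0, 295, 19, 28]
top dark [504. 315.] 300 [492, 306, 19, 22]
top dark [ 80. 322.] 621 [63, 306, 30, 36]
top dark [ 54. 328.] 663 [40, 313, 28, 30]
top dark [ 38. 350.] 582 [19, 332, 37, 38]
top dark [ 13. 356.] 688 [0, 341, 27, 30]
top dark [247. 370.] 1165 [215, 346, 63, 38]
tan [263.28001955 180.16824265] 1854.0 [2
[... 371 characters left out ...]
de rack? [468. 240.] 1495 rect mm [ -5.3 -79.9] [232.4 126.4] 23.2
side rack? [257. 308.] 4347 rect mm [395.4 307.5] [245.4 250.6] 81.1
side rack? [473. 289.] 1657 rect mm [-17.6  74. ] [231.9 100.6] 22.8
side dark [224.  86.] 52305 [0, 0, 512, 271]
side dark [303.  81.] 249 [277, 68, 52, 19]
side dark [264. 169.] 318 [256, 156, 16, 24]
side dark [192. 174.] 540 [182, 157, 20, 34]
side dark [240. 195.] 331 [231, 184, 17, 23]
side dark [451. 249.] 3076 [405, 204, 106, 78]
side dark [175. 217.] 255 [162, 205, 22, 20]
side dark [229. 236.] 349 [218, 223, 20, 23]
side dark [214. 269.] 347 [202, 256, 22, 24]
side dark [ 61. 336.] 2909 [20, 282, 79, 101]
side dark [ 84. 374.] 622 [61, 358, 65, 25]
```

```bash
cat > m.py <<'E'
from h import *
def hsvof(im):
    h=cv2.cvtColor(cv2.GaussianBlur(up(im),(0,0),2),cv2.COLOR_BGR2HSV); return [h[...,i].astype(int) for i in range(3)]
def rack(n,im,seed):
    H,S,V=hsvof(im); m=((S<65)&(V>(100 if n=="top" else 105))).astype(np.uint8)
    m=cv2.morphologyEx(m,cv2.MORPH_OPEN,np.ones((33,33)))
    for b,st,c in blobs(m,500):
        if np.hypot(*(c-seed))<25:
            q=plane(n,cont(b),.025)*1000; r=cv2.minAreaRect(q.astype(np.float32)); return r
def darkarc(n,im,c0,r,thr=85):
    H,S,V=hsvof(im); y0,x0=int((c0[1]-r)*K),int((c0[0]-r)*K)
    d=(V<thr)[y0:y0+2*r*K,x0:x0+2*r*K]; b=max(blobs(d,20),key=lambda t:t[1][4]); m,st,_=b
    xs=np.arange(st[0]+int(.08*st[2]),st[0]+int(.92*st[2])); ys=m[:,xs].argmax(0)
    return low(np.c_[xs+x0,ys+y0-.5])
E
python3 - <<'E'
from m import *
I={n:cv2.imread(n+"0.png") for n in("top","side")}
for nm,sd in(("rework",{"top":(373,202),"side":(308,129)}),("spray",{"top":(152,247),"side":(252,309)})):
    for n in I: print(nm,n,rack(n,I[n],np.array(sd[n])))
H,S,V=hsvof(I["top"])
for nm,t,s in(("L",(241,178),(240,190)),("R",(285,188),(264,165))):
    y0,x0=int((t[1]-22)*K),int((t[0]-17)*K)
    A=darkarc("top",I["top"],t,18); B=darkarc("side",I["side"],s,17)
    w=((S>94)&(V>85))[(t[1]-16)*K:(t[1]+10)*K,(t[0]-17)*K:(t[0]+17)*K]
    p=max(blobs(w,50),key=lambda b:b[1][4])[0]; p=cont(p)+[t[0]-17,t[1]-16]
    p=p[(p[:,0]>t[0]-16)&(p[:,0]<t[0]+16)&(p[:,1]>t[1]-15)&(p[:,1]<t[1]+2)]
    def res(v):
        return np.r_[np.hypot(*(plane("top",np.r_[A,p] if W else A,v[2])-v[:2]).T)-.025,np.hypot(*(plane("side",B,v[2])-v[:2]).T)-.025]*1e3
    for W in(0,1):
        r=least_squares(res,[.58,0,.11],loss="soft_l1",f_scale=1.); print(nm,W,(r.x*1e3).round(1),len(A),len(p),len(B),np.abs(r.fun).mean().round(2), A.min(0),A.max(0),B.min(0),B.max(0))
    for n,Q in(("top",A),("topall",np.r_[A,p]),("side",B)):
        r=least_squares(lambda v:(np.hypot(*(plane(n[:4] if n!="topall" else "top",Q,.113)-v).T)-.025)*1e3,[.58,0],loss="soft_l1"); q=[n,(r.x*1e3).round(1)]
        if n=="topall":n="top"
        print(nm,q)
E
```

```text
rework top ((517.9013671875, -323.4379577636719), (231.73110961914062, 91.60340881347656), 86.74308776855469)
rework side None
spray top ((475.44732666015625, 304.9639892578125), (232.15957641601562, 92.9854736328125), 80.5704574584961)
spray side ((473.4656066894531, 301.87664794921875), (231.76388549804688, 93.22259521484375), 80.37226867675781)
L 0 [629.8  36.7  55. ] 61 181 61 3.02 [233.625 180.5  ] [248.625 185.5  ] [231.875 183.5  ] [246.875 186.25 ]
L 1 [615.5  36.1 112.4] 61 181 61 4.21 [233.625 180.5  ] [248.625 185.5  ] [231.875 183.5  ] [246.875 186.25 ]
L ['top', array([569. ,  35.2])]
L ['topall', array([615.7,  36. ])]
L ['side', array([613.,  36.])]
R 0 [558.9 -49.5 103.7] 61 165 58 6.12 [275.625 184.25 ] [290.625 190.25 ] [256.875 156.   ] [271.125 159.   ]
R 1 [599.5 -83.3  58.8] 61 165 58 1.7 [275.625 184.25 ] [290.625 190.25 ] [256.875 156.   ] [271.125 159.   ]
R ['top', array([543.6, -61.9])]
R ['topall', array([586.8, -77.8])]
R ['side', array([571.4, -33. ])]
```

```bash
python3 - <<'E'
from m import *
I={n:cv2.imread(n+"0.png") for n in("top","side")}
H,S,V=hsvof(I["top"])
for nm,c,t,s in(("L",(241,176),(241,178),(240,190)),("R",(285,184),(285,188),(264,165))):
    A=darkarc("top",I["top"],t,18); B=darkarc("side",I["side"],s,17)
    m=((S>94)&(H<21)&(V>85)).astype(np.uint8); w=np.zeros_like(m); cv2.circle(w,(c[0]*K,c[1]*K),15*K,1,-1); m&=w
    m=cv2.morphologyEx(m,cv2.MORPH_OPEN,np.ones((17,17)))
    b=max(blobs(m,50),key=lambda b:b[1][4]); p=cont(b[0]); p=p[np.hypot(*(p-c).T)<14.3]
    g=plane("top",[c],.113)[0]; gs=plane("side",[B.mean(0)],.113)[0]
    print(nm,"guess",g,"side arc mid",gs,"blob px",b[2],(b[1]/4).round(1),len(p))
    T=np.r_[A,p]
    e=lambda n,Q,v:(np.hypot(*(plane(n,Q,v[2])-v[:2]).T)-.025)*1e3
    for k,f in(("both",lambda v:np.r_[e("top",T,v),e("side",B,v)]),("topA",lambda v:e("top",A,[*v[:2],.113])),("topp",lambda v:e("top",p,[*v[:2],.113])),("side",lambda v:e("side",B,[*v[:2],.113]))):
        r=least_squares(f,[*g,.11],loss="soft_l1",f_scale=.7); print(k,(r.x*1e3).round(1),np.median(np.abs(r.fun)).round(2))
E
```

```text
L guess [0.61547315 0.03299184] side arc mid [0.60435446 0.05648666] blob px [240.2513461  172.58869279] [ 230.2  161.2   21.8   24.5 1671.5] 204
both [615.8  35.5 111.5] 0.56
topA [615.2  35.5 110. ] 0.11
topp [615.9  35.4 110. ] 0.74
side [613.  36. 110.] 0.2
R guess [ 0.57883291 -0.07727564] side arc mid [ 0.5787693  -0.05622692] blob px [284.71668399 180.23258836] [ 275.8  169.2   18.5   21.5 1202.5] 205
both [587.2 -78.1 111.8] 0.48
topA [586.9 -78.1 110. ] 0.18
topp [587.1 -77.9 110. ] 0.65
side [585.1 -77.4 110. ] 0.26
```

Castings: L is at (614.5, 35.8) mm and R at (586, -77.7) mm. Both tops measure about 112 mm high (113 expected), and the two views agree within 2.5 mm. Next I approach L with the fingers closing along x.

Units first: shifts go in shares of 100 cm and turns go in shares of pi rad. So 52.9 cm / 100 = 0.529, 37.2 cm / 100 = 0.372, 1.114 rad / 3.1416 = 0.3546.

>>> servo_tool(moves=[[0.372,0.529,0,0.3546],[0.372,0.529,0,0.3546],[0.372,0.529,0,0.3546],[0.372,0.529,0,0.3546],[0.372,0.529,0,0.3546],[0.372,0.529,0,0.3546],[0.372,0.529,0,0.3546],[0.372,0.529,0,0.3546],[0.372,0.529,0,0.3546],[0.372,0.529,0,0.3546],[0.372,0.529,0,0.3546],[0.372,0.529,0,0.3546],[0.372,0.529,0,0.3546],[0.372,0.529,0,0.3546],[0.372,0.529,0,0.3546],[0.372,0.529,0,0.3546],[0.372,0.529,0,0.3546],[0.372,0.529,0,0.3546],[0.372,0.529,0,0.3546],[0.372,0.529,0,0.3546]], claw=0, force=20)

```text
time: 1.77
ee_pos: [0.6141, 0.0344, 0.2315]
tcp_rot: [-180.0, 0.0, 89.9]
wrist_force: [0.3, -0.2, 1.3]
opening: 0.0856
grasp_force: 0.0
```

```bash
python3 - <<'E'
from m import *
I={n:cv2.imread(n+"0.png") for n in("top","side")}
# rack heights/positions: corners of top faces in both views
def face(n,sd,ks,vt):
    H,S,V=hsvof(I[n]); m=((S<65)&(V>vt)).astype(np.uint8); m=cv2.morphologyEx(cv2.morphologyEx(m,cv2.MORPH_CLOSE,np.ones((25,25))),cv2.MORPH_OPEN,np.ones((ks,ks)))
    for b,st,c in blobs(m,400):
        if np.hypot(*(c-np.array(sd)))<25: return cont(b)
for nm,sd in(("rework",{"top":(373,202),"side":(308,129)}),("spray",{"top":(152,247),"side":(252,309)})):
    C={}
    for n in I:
        for ks,vt in((21,100),(27,115),(21,120)):
            p=face(n,sd[n],ks,vt)
            if p is None: continue
            q=plane(n,p,.025)*1e3; r=cv2.minAreaRect(q.astype(np.float32)); print(nm,n,ks,vt,np.round(r[0],1),np.round(r[1],1),round(r[2],2)); C[n]=cv2.boxPoints(r)/1e3
    if len(C)<2: continue
    # triangulate corners: minAreaRect corners -> pixel -> rays, nearest points
    Z=[]
    for a in C["top"]:
        b=min(C["side"],key=lambda b:np.hypot(*(b-a)))
        o1,d1=ray("top",proj("top",[*a,.025])); o2,d2=ray("side",proj("side",[*b,.025])); d1,d2=d1[0],d2[0]
        s=np.linalg.lstsq(np.c_[d1,-d2],o2-o1,rcond=None)[0]; Z.append((o1+d1*s[0]+o2+d2*s[1])/2*1e3)
    print("corners",np.round(Z,1).tolist(),"mean",np.mean(Z,0).round(1))
# nest rims: outer edge of crescents in top view
H,S,V=hsvof(I["top"])
for nm,c in(("rw1",(355,203)),("rw0",(390,201)),("sp1",(133,246)),("sp0",(170,247))):
    g=plane("top",[c],.025)[0]; th=np.linspace(-np.pi,np.pi,120)
    R=np.linspace(.020,.034,57); out=[]
    for t in th:
        px=proj("top",[[g[0]+r*np.cos(t),g[1]+r*np.sin(t),.025] for r in R]); v=cv2.remap(V.astype(np.float32),((px[:,0]+.5)*K-.5).astype(np.float32)[None],((px[:,1]+.5)*K-.5).astype(np.float32)[None],cv2.INTER_LINEAR)[0]
        d=np.gradient(v); i=d.argmax()
        if d[i]>1.5: out.append([g[0]+R[i]*np.cos(t),g[1]+R[i]*np.sin(t)])
    out=np.array(out)
    r=least_squares(lambda v:(np.hypot(*(out-v[:2]).T)-v[2])*1e3,[*g,.027],loss="soft_l1",f_scale=.5)
    r2=least_squares(lambda v:(np.hypot(*(out-v[:2]).T)-.0275)*1e3,g,loss="soft_l1",f_scale=.5)
    print(nm,g.round(4),len(out),(r.x*1e3).round(1),(r2.x*1e3).round(1))
E
```

```text
rework top 21 100 [ 517.9 -323.5] [232.1  92.5] 86.42
rework top 27 115 [ 518.3 -323.8] [231.2  91.8] 86.38
rework top 21 120 [ 518.4 -324. ] [230.7  90.7] 86.71
rework side 21 100 [ 515.3 -323.9] [234.1  94.5] 86.71
rework side 27 115 [ 516.7 -324.6] [232.8  91.5] 86.82
rework side 21 120 [ 516.8 -324.8] [232.4  91.3] 86.82
corners [[465.4, -435.4, 27.3], [556.0, -440.7, 27.1], [569.5, -211.4, 25.1], [478.7, -206.1, 25.2]] mean [ 517.4 -323.4   26.2]
spray top 21 100 [475.4 304.7] [232.7  93. ] 80.57
spray top 27 115 [475.5 305. ] [232.1  93. ] 80.57
spray top 21 120 [475.7 305.1] [231.9  92.5] 80.57
spray side 21 100 [467.1 303.2] [232.3 106.3] 80.44
spray side 27 115 [469.9 302.3] [231.3 100.4] 80.41
spray side 21 120 [467.9 302.5] [231.2 104.4] 80.39
corners [[404.0, 198.0, 27.1], [500.5, 182.3, 29.6], [538.3, 409.3, 31.1], [442.1, 425.6, 27.9]] mean [471.2 303.8  28.9]
rw1 [ 0.5197 -0.2734] 61 [ 519.3 -270.9   28.6] [ 519.9 -272.2]
rw0 [ 0.5121 -0.3723] 58 [ 514.1 -371.    28.2] [ 514.3 -371.9]
sp1 [0.4827 0.3537] 61 [483.2 351.1  28.7] [483.6 352.5]
sp0 [0.4665 0.2526] 49 [466.6 253.   28.8] [467.3 254.4]
```

Scaled: -17.3 cm / 100 = -0.173, -16.5 cm / 100 = -0.165.

>>> servo_tool(moves=[[0,0.001,-0.03,0],[0,0.001,-0.06,0],[0,0.001,-0.09,0],[0,0.001,-0.12,0],[0,0.001,-0.14,0],[0,0.001,-0.155,0],[0,0.001,-0.165,0],[0,0.001,-0.173,0],[0,0.001,-0.173,0],[0,0.001,-0.173,0]])

```text
time: 2.6
ee_pos: [0.6147, 0.036, 0.059]
tcp_rot: [180.0, -0.0, 90.0]
wrist_force: [-0.9, -0.0, 0.3]
opening: 0.0851
grasp_force: 0.0
```

```bash
cat > w.py <<'E'
from workcell import *
import numpy as np,sys
F=[]
for i in range(int(sys.argv[1])):
    camera("top"); o=get_obs(); F.append(o["wrist_force"])
print(o["time"],"F",np.mean(F,0).round(2),"sd",np.std(F,0).round(2),o["ee_pos"].round(4),o["opening"],o["grasp_force"])
E
python3 w.py 12
```

```text
3.2 F [-0.12 -0.06  0.15] sd [0.36 0.5  0.58] [0.6146 0.0364 0.0583] 0.08490775757323406 0.0
```

>>> servo_tool(moves=[[0,0,0,0],[0,0,0,0],[0,0,0,0],[0,0,0,0],[0,0,0,0],[0,0,0,0]], claw=0.36, force=20)

```text
time: 3.7
ee_pos: [0.6146, 0.0364, 0.0583]
tcp_rot: [-180.0, -0.0, 90.0]
wrist_force: [-0.4, -0.1, 0.2]
opening: 0.0545
grasp_force: 0.0
```

>>> servo_tool(moves=[[0,0,0,0],[0,0,0,0],[0,0,0,0],[0,0,0,0],[0,0,0,0],[0,0,0,0],[0,0,0,0]], claw=0.5)

```text
time: 4.28
ee_pos: [0.6146, 0.0364, 0.0584]
tcp_rot: [180.0, 0.0, 90.0]
wrist_force: [-0.8, 0.2, 2.4]
opening: 0.0495
grasp_force: 20.4
```

Scaled: 1.8 cm / 100 = 0.018, 1.5 cm / 100 = 0.015.

>>> servo_tool(moves=[[0,0,0.003,0],[0,0,0.007,0],[0,0,0.011,0],[0,0,0.015,0],[0,0,0.018,0],[0,0,0.018,0],[0,0,0.018,0],[0,0,0.018,0],[0,0,0.018,0]])

```text
time: 5.03
ee_pos: [0.6144, 0.0364, 0.076]
tcp_rot: [-180.0, 0.0, 90.0]
wrist_force: [0.2, -0.8, -1.3]
opening: 0.049
grasp_force: 20.4
```

```bash
python3 w.py 24; python3 - <<'E'
from workcell import *
import cv2
for n in("top","side"): cv2.imwrite(n+"1.png",camera(n)[:,:,::-1])
E
```

```text
6.2333 F [-0.   -0.14 -1.3 ] sd [0.57 0.65 0.57] [0.6146 0.0364 0.0763] 0.04905105523784955 20.373491942882538
```

Weight is about 1.45 N, or 148 g, so this casting goes in the rework rack's far nest (hole0), at about (514.4, -374) mm.

Scaled: -37.5 cm / 100 = -0.375, 9.5 cm / 100 = 0.095.

>>> servo_tool(moves=[[0,0,0.01,0],[0,0,0.03,0],[0,0,0.05,0],[0,0,0.075,0],[0,0,0.095,0],[0,0,0.105,0],[-0.003,-0.01,0.105,0],[-0.007,-0.03,0.105,0],[-0.013,-0.055,0.105,0],[-0.02,-0.082,0.105,0],[-0.027,-0.11,0.105,0],[-0.034,-0.14,0.105,0],[-0.042,-0.17,0.105,0],[-0.049,-0.2,0.105,0],[-0.056,-0.23,0.105,0],[-0.064,-0.26,0.105,0],[-0.071,-0.29,0.105,0],[-0.078,-0.32,0.105,0],[-0.086,-0.35,0.105,0],[-0.092,-0.375,0.105,0]])

```text
time: 8.0
ee_pos: [0.5208, -0.3408, 0.1797]
tcp_rot: [-179.9, -0.0, 89.9]
wrist_force: [0.7, -0.2, -0.3]
opening: 0.0498
grasp_force: 20.6
```

Scaled: -8.5 cm / 100 = -0.085, -8 cm / 100 = -0.08.

>>> servo_tool(moves=[[-0.005,-0.02,0,0],[-0.007,-0.029,0,0],[-0.008,-0.034,0,0],[-0.008,-0.034,-0.01,0],[-0.008,-0.034,-0.03,0],[-0.008,-0.034,-0.05,0],[-0.008,-0.034,-0.07,0],[-0.008,-0.034,-0.08,0],[-0.008,-0.034,-0.085,0],[-0.008,-0.034,-0.085,0],[-0.008,-0.034,-0.085,0]])

```text
time: 8.92
ee_pos: [0.5149, -0.3723, 0.0969]
tcp_rot: [180.0, 0.0, 90.0]
wrist_force: [-0.8, 0.5, -0.4]
opening: 0.0495
grasp_force: 20.6
```

```bash
python3 - <<'E'
from workcell import *
import cv2
o=get_obs();print(o["time"],o["ee_pos"],o["wrist_force"],o["opening"])
im={}
for n in("top","side"): im[n]=camera(n)[:,:,::-1]; cv2.imwrite(n+"2.png",im[n])
import numpy as np
a=cv2.resize(im["top"][160:250,330:430],(400,360),interpolation=3);b=cv2.resize(im["side"][70:160,260:360],(400,360),interpolation=3)
cv2.imwrite("pics/place1.png",np.hstack([a,b]))
E
```

```text
8.9167 [ 0.51493579 -0.37229362  0.09694979] [-0.77123209  0.52807255 -0.42036209] 0.04952325726625799
```

View pics/place1.png

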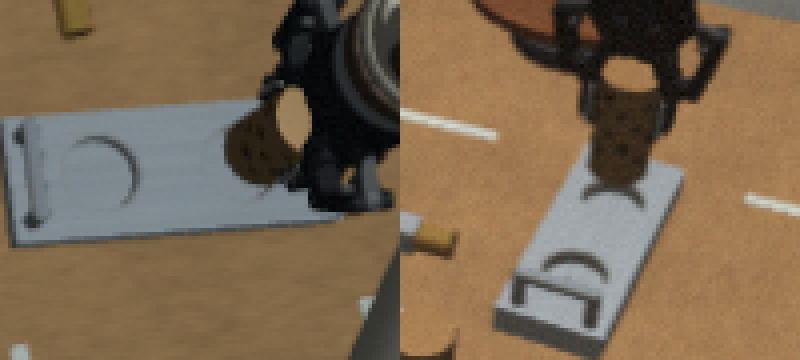

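Scaled: -3.4 cm / 100 = -0.034, -0.05 cm / 100 = -0.0005.

>>> servo_tool(moves=[[-0.0005,-0.001,-0.01,0],[-0.0005,-0.001,-0.02,0],[-0.0005,-0.001,-0.025,0],[-0.0005,-0.001,-0.028,0],[-0.0005,-0.001,-0.03,0],[-0.0005,-0.001,-0.032,0],[-0.0005,-0.001,-0.033,0],[-0.0005,-0.001,-0.034,0],[-0.0005,-0.001,-0.034,0]])

```text
time: 9.77
ee_pos: [0.5141, -0.3734, 0.0623]
tcp_rot: [180.0, -0.0, 90.0]
wrist_force: [-0.9, 1.9, -2.3]
opening: 0.0494
grasp_force: 20.6
```

```bash
python3 w.py 4
```

```text
9.9667 F [-0.61  1.74 -1.22] sd [0.41 0.32 0.26] [ 0.5141 -0.3735  0.0623] 0.04938586845762337 20.616489350795746
```

Scaled: -0.4 cm / 100 = -0.004, -0.3 cm / 100 = -0.003.

>>> servo_tool(moves=[[0.0002,0.001,0,0],[0.0002,0.001,-0.001,0],[0.0002,0.001,-0.002,0],[0.0002,0.001,-0.003,0],[0.0002,0.001,-0.004,0],[0.0002,0.001,-0.004,0]])

```text
time: 10.47
ee_pos: [0.5142, -0.3726, 0.058]
tcp_rot: [-180.0, -0.0, 90.0]
wrist_force: [-0.3, 0.2, -1.7]
opening: 0.0495
grasp_force: 20.6
```

```bash
python3 w.py 4
```

```text
10.6667 F [-0.07 -0.36 -1.07] sd [0.43 0.49 0.21] [ 0.5143 -0.3726  0.0583] 0.049802777721498534 20.55334836244583
```

Going in freely with no side load; 7 mm deep so far.

Scaled: -0.72 cm / 100 = -0.0072, -0.7 cm / 100 = -0.007.

>>> servo_tool(moves=[[0,0,-0.0015,0],[0,0,-0.003,0],[0,0,-0.0045,0],[0,0,-0.0055,0],[0,0,-0.0065,0],[0,0,-0.007,0],[0,0,-0.0072,0],[0,0,-0.0072,0]])

```text
time: 11.33
ee_pos: [0.5143, -0.3726, 0.051]
tcp_rot: [-180.0, -0.0, 90.0]
wrist_force: [-0.5, 0.3, -0.5]
opening: 0.0499
grasp_force: 20.6
```

```bash
python3 w.py 4
```

```text
11.5333 F [ 0.14  0.17 -1.3 ] sd [0.9  0.15 0.55] [ 0.5143 -0.3727  0.0512] 0.04952673308396631 20.553207993507385
```

Scaled: -0.1 cm / 100 = -0.001, -0.08 cm / 100 = -0.0008.

>>> servo_tool(moves=[[0,0,-0.0005,0],[0,0,-0.0008,0],[0,0,-0.001,0],[0,0,-0.001,0],[0,0,-0.001,0]])

```text
time: 11.95
ee_pos: [0.5143, -0.3727, 0.0503]
tcp_rot: [180.0, 0.0, 90.0]
wrist_force: [-0.9, -0.1, 2.3]
opening: 0.0495
grasp_force: 20.9
```

```bash
python3 w.py 4
```

```text
12.15 F [-1.15  0.34  2.73] sd [0.31 0.67 0.89] [ 0.5143 -0.3727  0.0504] 0.04928611622411825 20.866159200668335
```

Seated on the nest floor with light contact. Now I open and retreat upwards.

>>> servo_tool(moves=[[0,0,0,0],[0,0,0,0],[0,0,0,0],[0,0,0,0],[0,0,0,0],[0,0,0.01,0],[0,0,0.03,0],[0,0,0.06,0],[0,0,0.09,0],[0,0,0.12,0],[0,0,0.14,0],[0,0,0.14,0]], claw=0)

```text
time: 13.15
ee_pos: [0.5155, -0.3735, 0.1964]
tcp_rot: [179.6, 0.3, 90.0]
wrist_force: [0.9, -0.7, 0.8]
opening: 0.0852
grasp_force: 0.0
```

```bash
python3 - <<'E'
from m import *
from workcell import *
o=get_obs();print(o["time"],o["ee_pos"],o["opening"])
im={}
for n in("top","side"): im[n]=camera(n)[:,:,::-1]; cv2.imwrite(n+"3.png",im[n])
a=cv2.resize(im["top"][140:230,230:430],(800,360),interpolation=3);b=cv2.resize(im["side"][70:200,225:360],(245,236),interpolation=3)
o=np.zeros((600,800,3),np.uint8);o[:360]=a;o[362:598,:245]=b
cv2.imwrite("pics/placed1.png",o)
B=darkarc("side",im["side"],(264,165),17);A=darkarc("top",im["top"],(285,188),18)
for n,Q in(("top",A),("side",B)): print(n,least_squares(lambda v:(np.hypot(*(plane(n,Q,.113)-v).T)-.025)*1e3,[.585,-.077],loss="soft_l1",f_scale=.7).x)
E
```

```text
13.15 [ 0.51546739 -0.37347891  0.19641638] 0.08523281552595727
top [ 0.58685961 -0.07807816]
side [ 0.58487023 -0.07751858]
```

View pics/placed1.png

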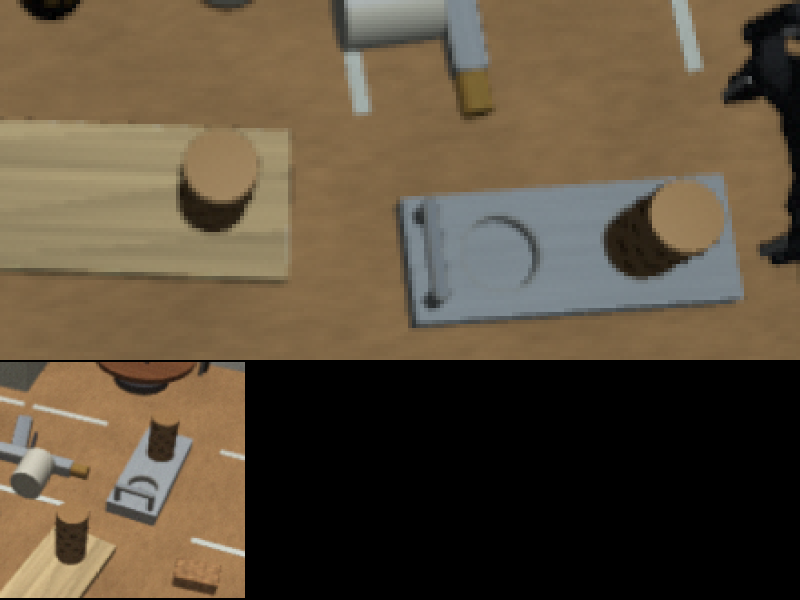

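Casting one stands seated at (690,220) in the crop and the second is untouched at (220,170). Now to casting two at (586, -77.8) mm.

Scaled: 29.5 cm / 100 = 0.295, -13.2 cm / 100 = -0.132.

>>> servo_tool(moves=[[0.007,0.03,0,0],[0.016,0.065,0,0],[0.024,0.1,0,0],[0.033,0.135,0,0],[0.041,0.17,0,0],[0.05,0.205,0,0],[0.058,0.24,0,0],[0.066,0.27,0,0],[0.071,0.29,0,0],[0.072,0.295,0,0],[0.072,0.295,-0.02,0],[0.072,0.295,-0.05,0],[0.072,0.295,-0.08,0],[0.072,0.295,-0.105,0],[0.072,0.295,-0.12,0],[0.072,0.295,-0.128,0],[0.072,0.295,-0.132,0],[0.072,0.295,-0.132,0],[0.072,0.295,-0.132,0]])

```text
time: 14.83
ee_pos: [0.5866, -0.0779, 0.0589]
tcp_rot: [179.9, 0.0, 90.0]
wrist_force: [-0.1, -0.2, 0.8]
opening: 0.0853
grasp_force: 0.0
```

```bash
python3 w.py 16
```

```text
15.6333 F [-0.08 -0.08  0.02] sd [0.66 0.49 0.44] [ 0.5863 -0.0776  0.0581] 0.08528304437503022 0.0
```

>>> servo_tool(moves=[[0,0,0,0],[0,0,0,0],[0,0,0,0],[0,0,0,0],[0,0,0,0],[0,0,0,0]], claw=0.36, force=20)

```text
time: 16.13
ee_pos: [0.5863, -0.0776, 0.0581]
tcp_rot: [-180.0, -0.0, 90.0]
wrist_force: [0.3, -1.2, 0.0]
opening: 0.0549
grasp_force: 0.0
```

>>> servo_tool(moves=[[0,0,0,0],[0,0,0,0],[0,0,0,0],[0,0,0,0],[0,0,0,0],[0,0,0,0],[0,0,0,0]], claw=0.5)

```text
time: 16.72
ee_pos: [0.5862, -0.0776, 0.0582]
tcp_rot: [-180.0, -0.0, 90.0]
wrist_force: [-2.7, 0.9, 3.6]
opening: 0.0496
grasp_force: 20.5
```

Scaled: 1.8 cm / 100 = 0.018, 1.5 cm / 100 = 0.015.

>>> servo_tool(moves=[[0,0,0.003,0],[0,0,0.007,0],[0,0,0.011,0],[0,0,0.015,0],[0,0,0.018,0],[0,0,0.018,0],[0,0,0.018,0],[0,0,0.018,0],[0,0,0.018,0]])

```text
time: 17.47
ee_pos: [0.5862, -0.0776, 0.0758]
tcp_rot: [-180.0, -0.0, 90.0]
wrist_force: [0.5, -0.6, -3.9]
opening: 0.0497
grasp_force: 20.9
```

```bash
python3 w.py 24
```

```text
18.6667 F [ 0.13  0.09 -3.91] sd [0.37 0.46 0.54] [ 0.5863 -0.0776  0.0761] 0.049666804564355606 20.923052430152893
```

About 3.95 N, or 403 g, so this one goes in the spray rack. I choose hole1 at (482.7, 353.5) mm, farther from the purple look-alike.

Scaled: 38 cm / 100 = 0.38, -2.7 cm / 100 = -0.027.

>>> servo_tool(moves=[[0,0,0.01,0],[0,0,0.03,0],[0,0,0.05,0],[0,0,0.075,0],[0,0,0.095,0],[0,0,0.105,0],[-0.003,0.01,0.105,0],[-0.007,0.03,0.105,0],[-0.013,0.055,0.105,0],[-0.02,0.082,0.105,0],[-0.027,0.11,0.105,0],[-0.034,0.14,0.105,0],[-0.041,0.17,0.105,0],[-0.048,0.2,0.105,0],[-0.055,0.23,0.105,0],[-0.063,0.26,0.105,0],[-0.07,0.29,0.105,0],[-0.077,0.32,0.105,0],[-0.084,0.35,0.105,0],[-0.091,0.38,0.105,0]])

```text
time: 20.33
ee_pos: [0.4939, 0.304, 0.18]
tcp_rot: [-179.9, 0.0, 90.0]
wrist_force: [-0.0, -0.1, -4.2]
opening: 0.0495
grasp_force: 21.5
```

>>> servo_tool(moves=[[-0.006,0.024,0,0],[-0.01,0.042,0,0],[-0.013,0.051,0,0],[-0.013,0.051,-0.01,0],[-0.013,0.051,-0.03,0],[-0.013,0.051,-0.05,0],[-0.013,0.051,-0.07,0],[-0.013,0.051,-0.08,0],[-0.013,0.051,-0.085,0],[-0.013,0.051,-0.085,0],[-0.013,0.051,-0.085,0],[-0.013,0.051,-0.085,0]])

```text
time: 21.33
ee_pos: [0.4828, 0.3536, 0.0974]
tcp_rot: [179.9, -0.1, 90.0]
wrist_force: [0.1, -0.5, -4.2]
opening: 0.0494
grasp_force: 21.4
```

```bash
python3 - <<'E'
from workcell import *
import cv2,numpy as np
o=get_obs();print(o["time"],o["ee_pos"],o["wrist_force"],o["opening"])
im={}
for n in("top","side"): im[n]=camera(n)[:,:,::-1]; cv2.imwrite(n+"4.png",im[n])
a=cv2.resize(im["top"][190:280,100:200],(400,360),interpolation=3);b=cv2.resize(im["side"][230:365,200:350],(400,360),interpolation=3)
cv2.imwrite("pics/place2.png",np.hstack([a,b]))
E
```

```text
21.3333 [0.4828479  0.35357903 0.09742424] [ 0.11833195 -0.46905214 -4.22732866] 0.04944122026207279
```

View pics/place2.png

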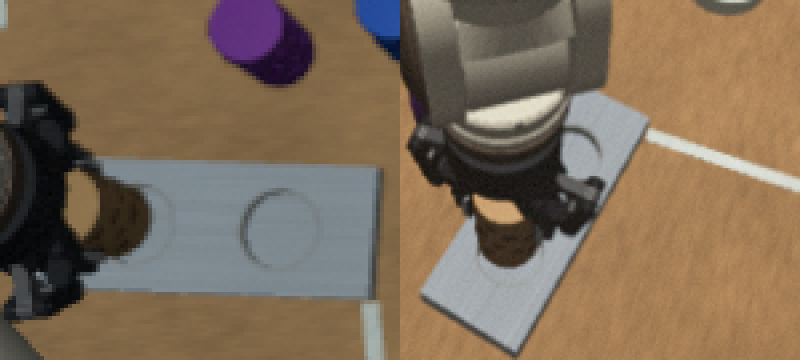

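Scaled: -3.3 cm / 100 = -0.033, -3.2 cm / 100 = -0.032.

>>> servo_tool(moves=[[0,0,-0.01,0],[0,0,-0.02,0],[0,0,-0.025,0],[0,0,-0.028,0],[0,0,-0.03,0],[0,0,-0.031,0],[0,0,-0.032,0],[0,0,-0.033,0],[0,0,-0.033,0]])

```text
time: 22.18
ee_pos: [0.4824, 0.3534, 0.0632]
tcp_rot: [180.0, -0.0, 90.0]
wrist_force: [-0.3, 0.5, -2.9]
opening: 0.0495
grasp_force: 21.5
```

```bash
python3 w.py 5
```

```text
22.4333 F [ 0.13  0.1  -3.9 ] sd [0.29 0.21 0.37] [0.4823 0.3534 0.0633] 0.04911487705489263 21.497751474380493
```

Scaled: -0.4 cm / 100 = -0.004, -0.3 cm / 100 = -0.003.

>>> servo_tool(moves=[[0,0,-0.001,0],[0,0,-0.002,0],[0,0,-0.003,0],[0,0,-0.004,0],[0,0,-0.004,0]])

```text
time: 22.85
ee_pos: [0.4822, 0.3533, 0.0587]
tcp_rot: [-180.0, 0.0, 90.0]
wrist_force: [0.6, -0.7, -5.4]
opening: 0.0497
grasp_force: 21.5
```

```bash
python3 w.py 5
```

```text
23.1 F [ 0.41 -0.08 -3.9 ] sd [0.57 0.51 0.3 ] [0.4823 0.3534 0.0591] 0.04968798098284069 21.497758626937866
```

Scaled: -0.8 cm / 100 = -0.008, -0.75 cm / 100 = -0.0075.

>>> servo_tool(moves=[[0,0,-0.0015,0],[0,0,-0.003,0],[0,0,-0.0045,0],[0,0,-0.0055,0],[0,0,-0.0065,0],[0,0,-0.0075,0],[0,0,-0.008,0],[0,0,-0.008,0]])

```text
time: 23.77
ee_pos: [0.4822, 0.3533, 0.0509]
tcp_rot: [-180.0, 0.0, 90.0]
wrist_force: [-0.9, 0.2, -3.2]
opening: 0.0496
grasp_force: 21.5
```

```bash
python3 w.py 5
```

```text
24.0167 F [-0.    0.3  -3.63] sd [0.07 0.49 0.21] [0.4823 0.3534 0.0512] 0.04942875826173325 21.497334837913513
```

Scaled: -0.12 cm / 100 = -0.0012, -0.09 cm / 100 = -0.0009.

>>> servo_tool(moves=[[0,0,-0.0005,0],[0,0,-0.0009,0],[0,0,-0.0012,0],[0,0,-0.0012,0],[0,0,-0.0012,0]])

```text
time: 24.43
ee_pos: [0.4823, 0.3534, 0.0502]
tcp_rot: [180.0, -0.0, 90.0]
wrist_force: [-0.9, -0.1, 0.6]
opening: 0.0494
grasp_force: 21.8
```

```bash
python3 w.py 5
```

```text
24.6833 F [-1.97 -0.37  1.18] sd [0.61 0.57 0.59] [0.4824 0.3535 0.0502] 0.049695376874004896 21.760428249835968
```

Contact with the floor. Release and retreat.

Scaled: 16 cm / 100 = 0.16, 15 cm / 100 = 0.15.

>>> servo_tool(moves=[[0,0,0,0],[0,0,0,0],[0,0,0,0],[0,0,0,0],[0,0,0,0],[0,0,0.01,0],[0,0,0.03,0],[0,0,0.06,0],[0,0,0.09,0],[0,0,0.12,0],[-0.02,0,0.15,0],[-0.06,0,0.16,0],[-0.1,0,0.16,0],[-0.14,0,0.16,0],[-0.14,0,0.16,0],[-0.14,0,0.16,0]], claw=0)

```text
time: 26.02
ee_pos: [0.341, 0.3536, 0.2115]
tcp_rot: [179.9, -0.1, 90.1]
wrist_force: [0.6, 0.6, -0.3]
opening: 0.085
grasp_force: 0.0
```

```bash
python3 - <<'E'
from workcell import *
import cv2
o=get_obs();print(o["time"],o["ee_pos"],o["opening"])
im={n:camera(n)[:,:,::-1] for n in("top","side")}
import numpy as np
cv2.imwrite("pics/end.png",np.hstack([cv2.resize(im["top"],(400,300)),cv2.resize(im["side"],(400,300))]))
cv2.imwrite("top5.png",im["top"])
cv2.imwrite("pics/end2.png",cv2.resize(im["top"][100:300,100:430],(792,480),interpolation=3))
E
```

```text
26.0167 [0.3410391  0.35363102 0.21147171] 0.0850215785568163
```

View pics/end.png

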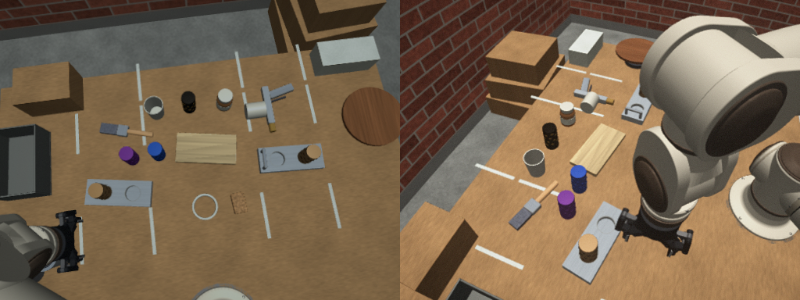

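View pics/end2.png

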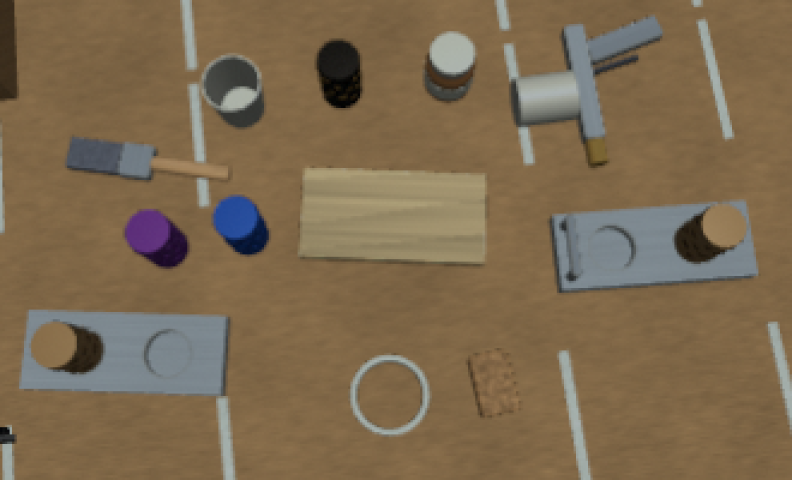

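Both castings stand upright in their nests, at crop pixels (55,345) and (722,228). The bystanders are where they were and the arm is clear, so I hand in.

```bash
python3 -c "
from workcell import *
print(job_done())"
```

```text
the job is handed in; nothing more can be done
None
```

I handed the job in at about 26 s of the 67 s: the ~148 g casting is seated in the rework rack's hole0 and the ~403 g casting in the spray rack's hole1, with nothing else seen to have moved; the judge's verdict was not reported back.

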